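# Raise the sprung test-box lid past balance and hold it just below

## Task

The gas struts of the aluminium test box are being checked before the spare one is fitted: turn the red captive wing nut on its lid a quarter turn anticlockwise to free the lid, then lift the lid by the black bar handle a little past its balance point (about 45 degrees open), so that the struts are seen to take it over. Then ease it back and keep hold of it a few degrees below balance, still gripped by the handle: the program finishes while the robot is holding the lid there, nothing is put down. Do not let the struts throw the lid open, do not let it slam, and leave the loose things on the bench where they are.

Things in the scene. Friction and masses are not known exactly. Their poses are not given: they have to be found in the camera images.
- test_box: aluminium shielded test box, fixed to the bench: 220 mm deep (its x), 300 wide (its y), 95 high, plus a 22 mm lid (upper face 118 mm above the bench). Origin: centre of the underside; its front (-x) faces the robot. Lid hinge along the top rear edge, a black gas strut outside each side wall, out to 172 mm from the middle. Seven loose things lie on the bench around it
- lid_hinge (a point): point on the lid's hinge axis, at the middle of the box's width: 110 mm behind the box's origin (+x of the box) and 95 mm above it. The axis runs along the box's y
- lid (a joint): opening angle of the lid, rad: 0 shut (start), grows as the front edge rises, stop at 1.22. Balances at 0.785 (45 degrees): below that it falls shut by itself, above it the struts push it open by themselves. Lifting at the handle takes about 2 N near shut, almost nothing near balance. The wing nut holds it shut (1 degree of play) until undone
- lid_handle (a point): black round bar at the lid's front, 12 mm thick, along the box's y, 146 mm clear between end posts, 30 mm of space behind it. This point: middle of the bar, turning with the lid (y along the bar, z square to the lid, x to the hinge). Shut: 256 mm in front of the hinge axis, 12 mm above it; it moves on that arc. The smooth bar turns between the pads, so the gripper can keep pointing down
- wing_nut (a joint): turn of the red captive wing nut, rad: 0 locked (blade along the box's x), grows anticlockwise seen from above; from about 1.0 the lid is free, stop at 1.57 (blade along the box's y). Starts locked, at 0 to 0.35. Needs about 0.08 N m, stays where it is left, does not rise
- wing_grip (a point): point on the wing nut's axis at the height to grip, 23 mm above the lid's upper face, 68 mm in front of the box's origin, midway across. The wing is a red upright blade, 46 mm long, 12 mm thick, from 8 to 34 mm above the lid's face, on a steel boss 26 mm in diameter
- spare_strut: spare gas strut, black cylinder with steel rod and ball ends, 150 mm long, 16 mm thick, loose beside the box (bystander). Origin: middle of the underside, x along it
- flux_jar: small round jar with blue cap, 42 mm diameter, 45 mm high, loose (bystander). Origin: centre of the underside
- spanner: flat steel spanner, 145 mm long, 6 mm thick, loose (bystander). Origin: middle of the underside, x along it
- board_large: green circuit board 100 x 75 mm, 14 mm high at its white connector, loose (bystander). Origin: centre of the underside
- board_small: green circuit board 60 x 45 mm, 14 mm high at its white connector, loose (bystander). Origin: centre of the underside
- solder_reel: reel of solder, silver with blue flanges, 64 mm diameter, 39 mm high, standing flat, loose (bystander). Origin: centre of the underside
- tweezers: steel tweezers, 125 mm long, 5 mm thick, loose (bystander). Origin: middle of the underside, x along it

How it is judged:
On the way, in this order (a step that is already met when the one before it is completed fails the run):
1. the wing nut is undone while the lid is still shut (value of joint wing_nut above 1.1 rad and value of joint lid below 0.08 rad), for 0.2 s.
2. the lid, held by its handle, is raised past the balance point (value of joint lid above 0.81 rad and contact force between test_box and the fingers above 0.5 N and distance between the grasp point and lid_handle below 0.045 m), for 0.2 s.
At the end, for the whole second after the job is handed in: The wing nut is undone (past 1.1 rad); the lid, raised past balance in the hand (over 0.81 rad), is now held still by the fingers on its handle 1 to 10 degrees below balance (0.61 to 0.77 rad, under 0.1 rad/s); the seven loose things are within 30 mm of their starts (value of joint lid between 0.61 and 0.77 rad and velocity of joint lid between -0.1 and 0.1 rad/s and contact force between test_box and the fingers above 0.5 N and distance between the grasp point and lid_handle below 0.045 m and value of joint wing_nut above 1.1 rad and distance of each of spare_strut, flux_jar, spanner, board_large, board_small, solder_reel, tweezers from where it was at the start of the episode below 0.03 m); the arm keeps its last pose, push and grip.
It fails at once if the struts throw the lid open (over 1.12 rad) (value of joint lid above 1.12 rad).
It fails at once if the lid slams or flies (faster than 2 rad/s) (velocity of joint lid below -2 rad/s or velocity of joint lid above 2 rad/s).
It fails at once if a loose thing on the bench is pushed away (30 mm) (distance of any of spare_strut, flux_jar, spanner, board_large, board_small, solder_reel, tweezers from where it was at the start of the episode above 0.03 m).
It also fails if it takes over 54 s, if anything falls off the work surface, if the arm or the gripper's body presses on something with over 40 N, if the wrist force passes 120 N, or if a joint passes its speed limit or range.

## Robot

A 7-joint arm with a two-finger parallel gripper is mounted at the origin on the work surface. World frame = base frame: x ahead of the robot, y to its left, z up, the work surface at z = 0. Lengths are in m, angles in rad, forces in N, time in s.
With the tool pointing down it reaches from about 0.425 to 0.875 m from the base axis. Payload 8.4 kg.
Tool frame: the origin (TCP) lies at the very end of the fingers, on their centre line; the grasp point (between the pads) lies 19 mm behind it; z points along the fingers, y is the line along which they close (so a half turn about z gives the same grasp; the last joint's range is limited). The gripper opens to 85 mm and grips with 20 to 120 N. Pads are 22 mm wide; open, the fingers measure 114 mm over their backs; the gripper's body (76 mm by 85 mm) begins 54 mm behind the grasp point. The pads swing forward as they close: fully open they stand 13 mm farther back than shut.
Start: joints at [1.037, 0.333, 0.04, 1.465, -0.013, 1.343, -0.059], TCP at [0.274, -0.59, 0.231] pointing down, gripper open.
Joint ranges: [-2.58, 2.58], [-0.38, 2.09], [-1.3, 1.39], [0.25, 2.4], [-1.5, 4.64], [0.08, 2.09], [-2.65, 2.65]. Speed limits (rad/s): [2.22, 2.22, 2.79, 2.79, 3.14, 3.14, 3.14].

## Interface

Orientations are given as a rotation vector (axis times angle).
In Python, from station import env gives the robot as it stands.
- The arm moves only by the tool carry_out, never from a script. Its argument "commands" is one flat list of numbers, 7 for each row, row after row: the shift along the tool's x, y, z each as a share of 30 cm, from -1 to 1, then the turn, a rotation vector about the tool's x, y, z each as a share of 2 rad, from -1 to 1, then the opening, from -1 (shut) to 1 (fully open). A call has 1 to 5 rows; each row is the pose to reach, as a shift and turn from the pose commanded when the call began, along the tool's axes at that moment; what a row does not reach only later rows make up. A row lasts 1/8 s, in which the tool goes at most 62.5 mm and 10.7 degrees, less where a joint would pass 70% of its speed; a pose out of reach is approached as far as the arm can. A call with a number of a shift or a turn outside -1 to 1 is refused whole. A call with a gripper value outside its range is refused whole. The fingers move at their own pace and stop on an object; "grip_force" is the grip in N (left out, the last holds). Time passes only in rows, so rows that repeat a pose let the fingers close. It gives the time, the measured TCP pose, the force, the opening and the grip force at its end, in the units of the state.
- env.read_state(): the state, without advancing time (a new reading comes with each control period).
- env.camera(name): name is "scene" or "side" or "wrist"; returns (picture, depth): 384x512x3 uint8, red, green, blue; 384x512 float32, m along the optical axis (not along the pixel's ray), 0 where there is no reading.
- env.camera_model(name): a dict with "intrinsics" (3x3 intrinsics, pixels), "R" (3x3) and "t" (3): a world point X has camera coordinates R X + t; the wrist camera has in their place "hand_eye" (4x4, takes a point from camera to tool coordinates, whose origin is the TCP and whose axes are the flange's). Camera axes: x right, y down, z forward; pixel columns grow to the right and rows downward; lengths in m; the calibration is good to about 2 mm. A picture is of the moment at which its call begins: read the wrist's pose just before it. camera_model takes no time and is no camera call.
- env.job_done(): hands the job in; it is judged then, once.
Trained networks look in the newest picture that a camera, given by its name, has taken for a name from the list of things; names that differ only in an ending like _2 or _b are one class to them, and where a whole thing is asked for, a point or a joint stands for the part that bears it (a point fixed in the world has none). Each returns a list of dicts, best first, with "confidence" (0 to 1); they miss things now and then, are a little off and sometimes report something else, mostly with a low value. They report only what shows in the picture. A call takes as long as a camera call.
- env.recognise(label, camera): "location" ([x, y, z] in m, in world coordinates, good to about 4 mm: the middle of the surface that is visible of it).
- env.regions_of(label, camera): "mask" (384x512 bool, what is visible of it).
The state is a dict: "time_s": time; "qpos": joint angles; "qvel": joint speeds; "tau": joint torques, N m; "tool_pos": TCP position; "tool_rot": TCP orientation; "ft_force": force on the tool from outside, world axes, zero at the start; "moment": the same for the moment, N m; "finger_gap": opening from 0.0 (shut) to 1.0 (fully open); "grasp_force": force on a finger pad.
Only numpy, scipy, OpenCV 4.12 (cv2) and the standard library are available. Lean on these libraries where they do the work, as an engineer would, in place of code of your own. Each camera call takes 0.05 s, during which the arm holds its last target. There are 200 camera calls.

## Working session

There is one attempt and no reset: what is moved stays moved. The work goes in short steps, Python scripts to look and compute and a tool call to move; the robot and the scene stay as the last step left them, time stands still between calls to the robot, and variables do not carry over. Pictures are saved under pics/ and viewed, at most 10 in all, crops included, and the job is handed in when it is done.

Besides the shell and the picture viewer there is one more tool, called as name(argument=value, ...) on one line, values as JSON. carry_out: Moves the arm, as the interface text tells. Shift numbers are shares of 30 cm and turn numbers shares of 2 rad, none past 1 either way. Its arguments: {"type":"object","properties":{"commands":{"type":"array","items":{"type":"number"}},"grip_force":{"type":"number"}},"required":["commands"]}

```bash
mkdir -p pics; ls; cat > h.py <<'E'
import numpy as np, cv2
from station import env
from scipy.spatial.transform import Rotation as Ro
def cloud(cam,d):
    m=env.camera_model(cam);K=np.array(m["intrinsics"])
    v,u=np.indices(d.shape)
    P=np.stack([(u-K[0,2])/K[0,0]*d,(v-K[1,2])/K[1,1]*d,d],-1)
    if cam=="wrist":
        s=env.read_state();H=np.array(m["hand_eye"]);P=P@H[:3,:3].T+H[:3,3]
        return P@Ro.from_rotvec(s["tool_rot"]).as_matrix().T+np.array(s["tool_pos"])
    return (P-np.array(m["t"]))@np.array(m["R"])
E
python3 - <<'E'
from h import *
ims=[]
print({k:np.round(v,3) for k,v in env.read_state().items()})
for c in ["scene","side"]:
    p,d=env.camera(c);ims.append(p);W=cloud(c,d)
    np.savez(f"{c}.npz",p=p,d=d,W=W)
    m=env.camera_model(c); print(c,np.round(-np.array(m["R"]).T@np.array(m["t"]),3))
    for l in ["wing_nut","wing_grip","lid_handle","lid","test_box"]:
        for r in env.recognise(l,c)[:1]: print(l,np.round(r["location"],4),r["confidence"])
    for l in ["wing_nut","lid_handle"]:
        for r in env.regions_of(l,c)[:1]:
            k=r["mask"]&(d>0);w=W[k];print(l,"mask",k.sum(),r["confidence"],np.median(w,0).round(4),w.min(0).round(3),w.max(0).round(3))
    hs=cv2.cvtColor(p,cv2.COLOR_RGB2HSV)
    k=((hs[...,0]<8)|(hs[...,0]>172))&(hs[...,1]>150)&(hs[...,2]>60)&(d>0)
    w=W[k];print("red",k.sum(),np.median(w,0),w.min(0),w.max(0))
cv2.imwrite("pics/a.png",cv2.resize(np.hstack(ims)[...,::-1],(800,300),interpolation=cv2.INTER_AREA))
E
```

```text
pics
{'time_s': np.float64(0.0), 'qpos': array([ 1.037,  0.334,  0.04 ,  1.466, -0.013,  1.343, -0.059]), 'qvel': array([ 0.001,  0.   ,  0.002, -0.001,  0.   ,  0.002,  0.001]), 'tau': array([-2.0000e-03, -6.5856e+01,  1.3650e+00, -4.0556e+01,  1.7000e-02,
        1.3000e-02,  0.0000e+00]), 'tool_pos': array([ 0.274, -0.589,  0.23 ]), 'tool_rot': array([-3.066e+00, -6.770e-01,  1.000e-03]), 'ft_force': array([ 0.378, -0.541, -0.178]), 'moment': array([ 0.03 , -0.007, -0.02 ]), 'grasp_force': np.float64(0.0), 'finger_gap': np.float64(1.002)}
scene [ 1.403 -0.213  0.848]
wing_nut [0.5675 0.0706 0.1456] 0.49
wing_grip [ 0.5609 -0.144   0.0355] 0.46
lid_handle [0.6406 0.0652 0.1223] 0.6
lid [0.6432 0.065  0.1221] 0.63
test_box [0.689  0.0595 0.1162] 0.79
wing_nut mask 125 0.6 [0.5652 0.0682 0.1432] [0.536 0.061 0.12 ] [0.584 0.078 0.155]
lid_handle mask 8018 0.65 [0.6438 0.0623 0.1175] [ 0.351 -0.091 -0.003] [0.746 0.227 0.155]
red 1576 [ 0.06061775 -0.01360015  0.14177916] [-0.10849829 -0.12086359 -0.00275576] [0.58378974 0.14041755 0.4142661 ]
side [0.116 0.943 0.779]
wing_nut [0.5538 0.08   0.1401] 0.67
wing_grip [0.5524 0.0837 0.1417] 0.69
lid_handle [0.6078 0.1059 0.1136] 0.58
lid [0.6059 0.106  0.1152] 0.76
test_box [0.5888 0.1494 0.116 ] 0.87
wing_nut mask 239 0.51 [0.5555 0.0799 0.1389] [0.534 0.021 0.117] [0.589 0.091 0.154]
lid_handle mask 7186 0.86 [0.6069 0.1044 0.1181] [ 0.468 -0.262  0.002] [0.774 0.23  0.154]
red 137 [0.55642126 0.07988188 0.14277209] [ 0.53446371 -0.56879544  0.02846145] [0.73654316 0.08451297 0.15316546]
```

View pics/a.png

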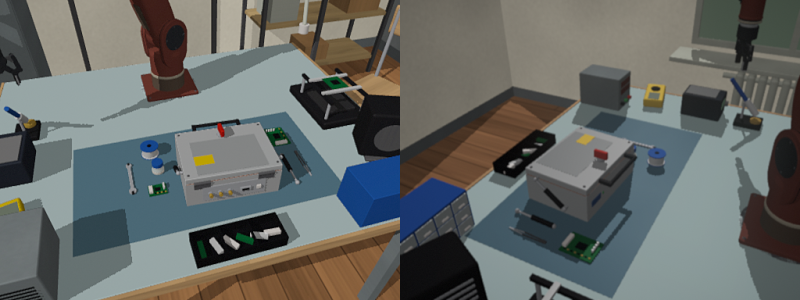

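The left picture (scene) shows the box at about (230,165), its red wing at (221,130) and the black handle at the top edge (215,124). The right picture (side) shows the wing at (600,154) and the handle at (620,168). Next I'll fit the lid rectangle, the handle and the blade angle.

```bash
python3 - <<'E'
from h import *
for c in ["scene","side"]:
    z=np.load(c+".npz");W=z["W"];p=z["p"]
    roi=(W[...,0]>.4)&(W[...,0]<.85)&(W[...,1]>-.15)&(W[...,1]<.28)&(z["d"]>0)
    k=roi&(abs(W[...,2]-.118)<.004); 
    k=cv2.morphologyEx(k.astype(np.uint8),cv2.MORPH_OPEN,np.ones((3,3)));n,l,s,ce=cv2.connectedComponentsWithStats(k)
    i=1+s[1:,4].argmax();w=W[l==i];print(c,"lid z",np.median(w[:,2]).round(4))
    ctr,sz,a=cv2.minAreaRect((w[:,:2]*1000).astype(np.float32));print(np.round(ctr,1),np.round(sz,1),round(a,2));print(cv2.boxPoints((ctr,sz,a)).round(1).tolist())
    hs=cv2.cvtColor(p,cv2.COLOR_RGB2HSV)
    r=roi&((hs[...,0]<10)|(hs[...,0]>170))&(hs[...,1]>120)&(W[...,2]>.12)
    w=W[r];t=w[w[:,2]>.147]
    for n,q in(("red",w),("redtop",t)):
        e,v=np.linalg.eigh(np.cov(q[:,:2].T));print(n,len(q),q.mean(0).round(4),"ang",np.degrees(np.arctan2(v[1,1],v[0,1])).round(1),np.sqrt(e).round(4),q.max(0).round(3),q.min(0).round(3))
    b=roi&(hs[...,2]<70)&(abs(W[...,2]-.108)<.014)&(W[...,0]<.53)
    w=W[b]
    if len(w)>5:
        ctr,sz,a=cv2.minAreaRect((w[:,:2]*1000).astype(np.float32));print("bar",len(w),np.round(ctr,1),np.round(sz,1),round(a,1),w.mean(0).round(4),np.percentile(w[:,2],[5,95]).round(4),w.min(0).round(3),w.max(0).round(3))
z=np.load("side.npz");q=z["p"][150:300,120:330];cv2.imwrite("pics/b.png",cv2.resize(q[...,::-1],None,fx=3.5,fy=3.5))
E
```

```text
scene lid z 0.1177
[624.9  68.1] [299.5 224. ] 86.3
[[503.5, -74.0999984741211], [727.0, -88.5999984741211], [746.2999877929688, 210.3000030517578], [522.7999877929688, 224.6999969482422]]
red 105 [0.5635 0.0704 0.1448] ang -178.2 [0.0034 0.0151] [0.584 0.078 0.155] [0.533 0.065 0.127]
redtop 55 [0.5604 0.0715 0.1508] ang 178.5 [0.0033 0.0141] [0.584 0.078 0.155] [0.533 0.065 0.147]
bar 238 [497.1  49.1] [ 48.3 224.8] 0.5 [0.4872 0.0753 0.1094] [0.1033 0.1142] [ 0.473 -0.063  0.099] [0.522 0.161 0.118]
side lid z 0.1184
[624.2  70.2] [305.1 222.6] 86.16
[[503.0, -74.5], [725.0999755859375, -89.4000015258789], [745.5, 215.0], [523.4000244140625, 229.89999389648438]]
red 150 [0.5555 0.0798 0.1423] ang 176.9 [0.0021 0.0124] [0.577 0.085 0.154] [0.534 0.071 0.129]
redtop 49 [0.5563 0.0784 0.1505] ang 174.4 [0.0025 0.0128] [0.577 0.084 0.154] [0.534 0.071 0.147]
bar 698 [495.3  79.6] [292.6  46.1] 86.2 [0.4986 0.0936 0.1082] [0.0973 0.1139] [ 0.468 -0.068  0.094] [0.528 0.224 0.116]
```

View pics/b.png

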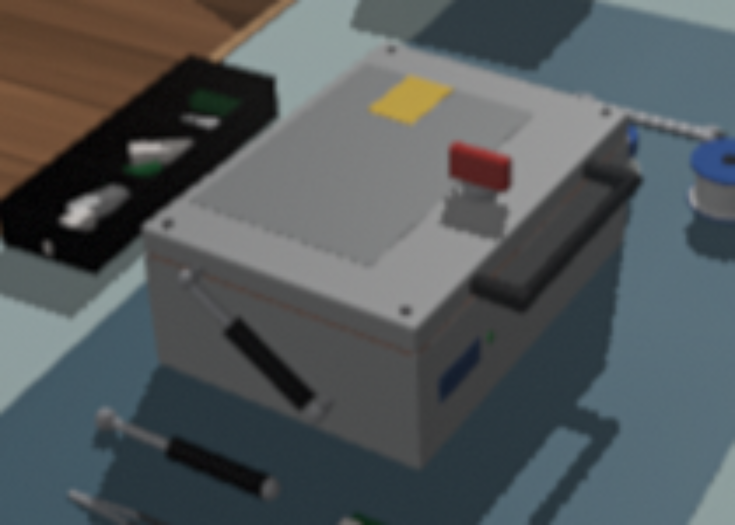

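carry_out(commands=[0.8,-0.7,-0.05,0,0,0.25,1,0.8,-0.7,-0.05,0,0,0.25,1,0.8,-0.7,-0.05,0,0,0.25,1,0.8,-0.7,-0.05,0,0,0.25,1,0.8,-0.7,-0.05,0,0,0.25,1], grip_force=30)

```text
time_s: 1.42
tool_pos: [0.4002, -0.3038, 0.2463]
tool_rot: [3.139, -0.102, 0.001]
ft_force: [1.0, -0.4, 0.2]
finger_gap: 0.999
grasp_force: 0.0
```

```bash
cat >> h.py <<'E'
def goto(pos,head):
    "shares to reach pos with tool pointing down and tool y at heading head (deg)"
    s=env.read_state();R=Ro.from_rotvec(s["tool_rot"]);a=np.radians(head)
    y=np.array([np.cos(a),np.sin(a),0]);z=np.array([0,0,-1.]);T=Ro.from_matrix(np.c_[np.cross(y,z),y,z])
    yy=R.as_matrix()[:,1]
    print("t",round(float(s["time_s"]),2),"tcp",np.round(s["tool_pos"],4),"yhead",np.degrees(np.arctan2(yy[1],yy[0])).round(1),"gap",round(float(s["finger_gap"]),3),"q",np.round(s["qpos"],2),"F",np.round(s["ft_force"],1))
    print("shares",np.round(R.inv().apply(np.array(pos)-s["tool_pos"])/.3,3),np.round((R.inv()*T).as_rotvec()/2,3))
E
python3 -c "
from h import *
goto([.535,.074,.30],-93.7)"
```

```text
t 1.43 tcp [ 0.4002 -0.3038  0.2463] yhead -93.7 gap 0.999 q [ 0.67  0.03 -0.11  1.79  0.    1.32 -1.08] F [ 1.  -0.4  0.2]
shares [ 0.367 -1.286 -0.179] [ 0. -0. -0.]
```

carry_out(commands=[0.25,-0.95,-0.15,0,0,0,1,0.25,-0.95,-0.15,0,0,0,1,0.25,-0.95,-0.15,0,0,0,1,0.25,-0.95,-0.15,0,0,0,1,0.25,-0.95,-0.15,0,0,0,1])

```text
time_s: 2.05
tool_pos: [0.4934, -0.0234, 0.2918]
tool_rot: [-3.14, 0.1, -0.002]
ft_force: [0.9, -0.2, -0.3]
finger_gap: 0.999
grasp_force: 0.0
```

carry_out(commands=[0.1,-0.33,-0.03,0,0,0,1,0.1,-0.33,-0.03,0,0,0,1,0.1,-0.33,-0.03,0,0,0,1])

```text
time_s: 2.42
tool_pos: [0.5296, 0.0744, 0.3001]
tool_rot: [-3.139, 0.093, -0.0]
ft_force: [0.0, -0.6, 0.5]
finger_gap: 0.999
grasp_force: 0.0
```

```bash
cat > w.py <<'E'
from h import *
import sys
goto([.5566,.0736,.18],-93.7)
p,d=env.camera("wrist");W=cloud("wrist",d);cv2.imwrite(f"pics/{sys.argv[1]}.png",p[...,::-1])
np.savez("wrist.npz",p=p,d=d,W=W)
hs=cv2.cvtColor(p,cv2.COLOR_RGB2HSV)
box=(abs(W[...,0]-.56)<.12)&(abs(W[...,1]-.07)<.15)&(d>0)
r=box&((hs[...,0]<10)|(hs[...,0]>170))&(hs[...,1]>120)&(W[...,2]>.12)
w=W[r]
if len(w)>20:
    t=w[w[:,2]>.149];ctr,sz,a=cv2.minAreaRect((t[:,:2]*1000).astype(np.float32));print("wing top",len(t),np.round(ctr,1),np.round(sz,1),round(a,1),np.percentile(w[:,2],[5,50,98]).round(4))
b=box&(hs[...,2]<75)&(abs(W[...,2]-.108)<.009)
k=b.astype(np.uint8);n,l,s,ce=cv2.connectedComponentsWithStats(k)
if n>1:
    i=1+s[1:,4].argmax();w=W[l==i];ctr,sz,a=cv2.minAreaRect((w[:,:2]*1000).astype(np.float32))
    print("bar",len(w),np.round(ctr,1),np.round(sz,1),round(a,1),np.percentile(w[:,2],[5,50,95]).round(4),cv2.boxPoints((ctr,sz,a)).round().tolist())
E
python3 w.py c
```

```text
t 2.42 tcp [0.5296 0.0744 0.3001] yhead -93.4 gap 0.999 q [ 0.26  0.1  -0.51  1.62  0.05  1.44 -1.89] F [ 0.  -0.6  0.5]
shares [ 0.09  -0.002  0.4  ] [-0.001 -0.     0.003]
wing top 785 [549.4  73.2] [127.   60.9] 87.5 [0.1502 0.1522 0.3776]
bar 2380 [494.   77.7] [170.1  41. ] 86.1 [0.109  0.1127 0.1143] [[468.0, -6.0], [509.0, -9.0], [520.0, 161.0], [479.0, 164.0]]
```

View pics/c.png

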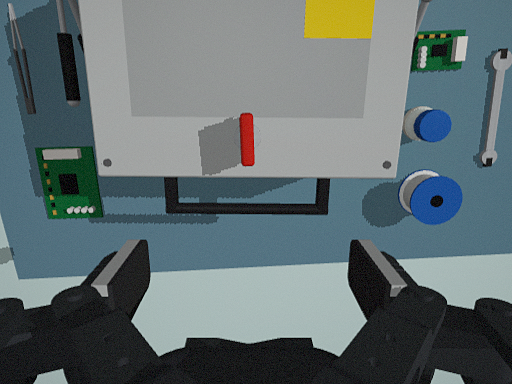

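Wing blade at (247,140), tilted slightly; handle bar along row 208, columns 165–328, with nothing close under it.

```bash
cat > f.py <<'E'
from h import *
z=np.load("wrist.npz");p,d,W=z["p"],z["d"],z["W"];hs=cv2.cvtColor(p,cv2.COLOR_RGB2HSV)
r=((hs[...,0]<10)|(hs[...,0]>170))&(hs[...,1]>120)&(W[...,2]>.148)&(W[...,2]<.157)
w=W[r];ctr,sz,a=cv2.minAreaRect((w[:,:2]*1000).astype(np.float32));e,v=np.linalg.eigh(np.cov(w[:,:2].T))
print("wing",np.round(ctr,1),np.round(sz,1),round(a,1),w.mean(0).round(4),"ang",np.degrees(np.arctan(v[1,1]/v[0,1])).round(1))
b=(hs[...,2]<75)&(W[...,2]>.1)&(W[...,2]<.12)&(W[...,0]<.488)&(W[...,0]>.44)&(abs(W[...,1]-.078)<.06)
w=W[b];q=np.polyfit(w[:,1]-.0786,w[:,0],1);print("bar x at y=.0786",q[1].round(4),"yaw",-np.degrees(q[0]).round(2),"ztop",np.percentile(w[:,2],[50,90]).round(4),np.percentile(w[:,0]-np.polyval(q,w[:,1]-.0786)+q[1],[2,98]).round(4))
E
python3 f.py
```

```text
wing [557.7  73.4] [11.7 45.5] 88.5 [0.5582 0.0733 0.1519] ang -1.7
bar x at y=.0786 0.4807 yaw -3.58 ztop [0.1124 0.1137] [0.4748 0.4855]
```

carry_out(commands=[0.094,0.0,0.2,0,0,-0.015,1,0.094,0.0,0.4,0,0,-0.015,1,0.094,0.0,0.59,0,0,-0.015,1,0.094,0.0,0.59,0,0,-0.015,1,0.094,0.0,0.59,0,0,-0.015,1])

```text
time_s: 3.1
tool_pos: [0.5587, 0.0682, 0.1253]
tool_rot: [-3.141, 0.057, -0.004]
ft_force: [-0.6, -0.1, 0.5]
finger_gap: 1.003
grasp_force: 0.0
```

```bash
python3 -c "
from h import *
goto([.5577,.0734,.123],-91.6)"
```

```text
t 3.1 tcp [0.5587 0.0682 0.1253] yhead -92.1 gap 1.003 q [ 0.23  0.28 -0.5   1.79  0.15  1.11 -1.93] F [-0.6 -0.1  0.5]
shares [-0.004 -0.017  0.008] [-0.    -0.001 -0.004]
```

carry_out(commands=[0,-0.017,0.005,0,0,0,1,0,-0.017,0.005,0,0,0,-1,0,-0.017,0.005,0,0,0,-1,0,-0.017,0.005,0,0,0,-1,0,-0.017,0.005,0,0,0,-1], grip_force=30)

```text
time_s: 3.72
tool_pos: [0.5578, 0.0747, 0.1219]
tool_rot: [-3.14, 0.055, -0.001]
ft_force: [-0.9, 2.7, 3.6]
finger_gap: 0.267
grasp_force: 29.2
```

carry_out(commands=[0,0,0,0,0,0,-1,0,0,0,0,0,0,-1,0,0,0,0,0,0,-1,0,0,0,0,0,0,-1])

```text
time_s: 4.22
tool_pos: [0.5578, 0.0746, 0.1219]
tool_rot: [-3.14, 0.055, -0.001]
ft_force: [-1.3, 3.5, 6.2]
finger_gap: 0.277
grasp_force: 29.4
```

```bash
python3 -c "
from h import *
goto([.5577,.0734,.123],-91.6);print(env.read_state()['grasp_force'])"
```

```text
t 4.22 tcp [0.5578 0.0746 0.1219] yhead -92.0 gap 0.277 q [ 0.22  0.28 -0.5   1.79  0.15  1.1  -1.94] F [-1.3  3.5  6.2]
shares [-0.     0.004 -0.004] [-0.    -0.    -0.003]
29.374597370624542
```

```bash
python3 - <<'E'
from h import *
p,d=env.camera("side");q=p[110:260,180:320];p2,d=env.camera("wrist")
cv2.imwrite("pics/d.png",np.hstack([cv2.resize(q,(400,400)),cv2.resize(p2,(400,400))])[...,::-1])
E
```

```text
(no output)
```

View pics/d.png

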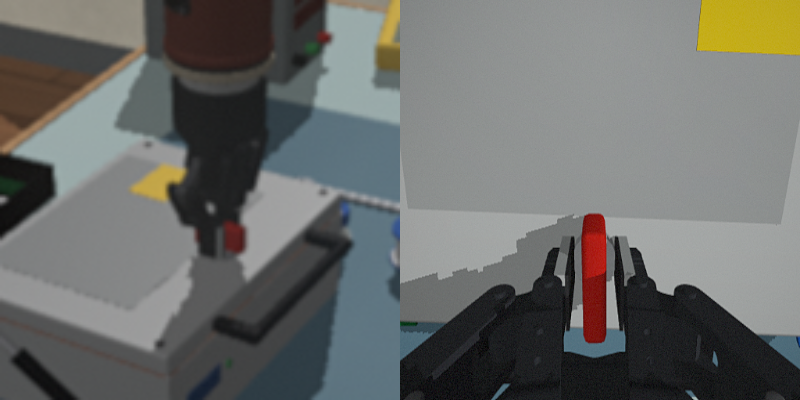

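The wrist view at (594,250) shows gaps between the pads and the blade, so the fingertips are closing on the boss. I'll open, rise 7 mm and close again.

carry_out(commands=[0,0.003,0,0,0,0,-0.2,0,0.003,-0.024,0,0,0,-0.2,0,0.003,-0.024,0,0,0,-1,0,0.003,-0.024,0,0,0,-1,0,0.003,-0.024,0,0,0,-1], grip_force=35)

```text
time_s: 4.95
tool_pos: [0.5582, 0.0745, 0.1294]
tool_rot: [-3.139, 0.054, -0.003]
ft_force: [-0.2, 5.0, 5.6]
finger_gap: 0.133
grasp_force: 38.2
```

```bash
python3 -c "
from h import *
goto([.5577,.0734,.129],-91.6);print(env.read_state()['grasp_force'])"
```

```text
t 4.95 tcp [0.5582 0.0745 0.1294] yhead -92.0 gap 0.133 q [ 0.23  0.28 -0.51  1.78  0.15  1.12 -1.93] F [-0.2  5.   5.6]
shares [-0.002  0.004  0.001] [-0.001 -0.001 -0.003]
38.181670904159546
```

carry_out(commands=[0,0,0,0,0,-0.08,-1,0,0,0,0,0,-0.17,-1,0,0,0,0,0,-0.26,-1,0,0,0,0,0,-0.35,-1,0,0,0,0,0,-0.43,-1])

```text
time_s: 5.58
tool_pos: [0.558, 0.0752, 0.1294]
tool_rot: [-2.872, -1.269, -0.004]
ft_force: [-0.5, 7.4, 4.4]
finger_gap: 0.13
grasp_force: 38.1
```

```bash
python3 -c "
from h import *
goto([.5577,.0734,.129],-5.7);print(env.read_state()['grasp_force'],env.read_state()['moment'])"
```

```text
t 5.58 tcp [0.558  0.0752 0.1294] yhead -42.3 gap 0.13 q [ 0.33  0.3  -0.63  1.78  0.19  1.12 -1.1 ] F [-0.5  7.4  4.4]
shares [-0.005  0.003  0.001] [ 0.    -0.001 -0.32 ]
38.14719378948212 [ 1.47854304  0.08699055 -0.11534765]
```

carry_out(commands=[0,0,0,0,0,-0.09,-1,0,0,0,0,0,-0.18,-1,0,0,0,0,0,-0.26,-1,0,0,0,0,0,-0.3,-1,0,0,0,0,0,-0.3,-1])

```text
time_s: 6.2
tool_pos: [0.5576, 0.0755, 0.1294]
tool_rot: [-2.373, -2.056, -0.004]
ft_force: [-3.1, 7.4, 6.1]
finger_gap: 0.132
grasp_force: 38.4
```

carry_out(commands=[0,0,0,0,0,0,0.2,0,0,0,0,0,0,1,0,0,0,0,0,0,1,0,0,-0.25,0,0,0,1,0,0,-0.4,0,0,0,1])

```text
time_s: 6.82
tool_pos: [0.5573, 0.0727, 0.25]
tool_rot: [-2.377, -2.053, 0.001]
ft_force: [1.6, -0.7, 0.7]
finger_gap: 0.999
grasp_force: 0.0
```

```bash
sed -i 's/^goto.*/goto([.48,.0786,.25],-3.6)/' w.py; python3 w.py e; python3 f.py
```

```text
t 6.83 tcp [0.5573 0.0727 0.25  ] yhead -8.4 gap 0.999 q [ 0.44  0.22 -0.74  1.62  0.15  1.36 -0.47] F [ 1.6 -0.7  0.7]
shares [-0.018 -0.258  0.   ] [-0.    -0.    -0.042]
wing top 1035 [559.  79.] [ 45.3 136.9] 71.7 [0.1552 0.1607 0.3378]
bar 64 [498.3   8.9] [ 2.2 29.8] 84.0 [0.1128 0.1151 0.1168] [[483.0, 9.0], [513.0, 6.0], [513.0, 8.0], [484.0, 11.0]]
wing [564.9  99.5] [ 2.6 11.4] 73.3 [0.5647 0.1001 0.1526] ang -10.1
bar x at y=.0786 0.4833 yaw -0.1 ztop [0.1191 0.1198] [0.4757 0.4879]
```

View pics/e.png

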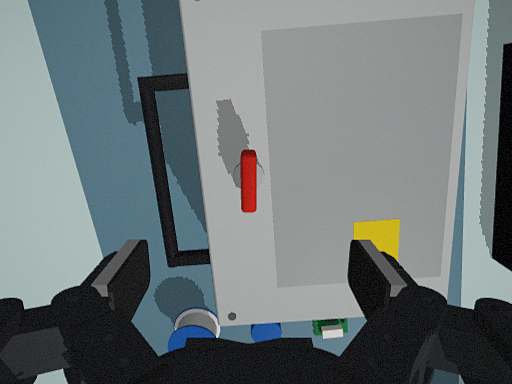

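Wing blade at (248,182) now lies along the box's width; the handle bar runs from (147,80) to (175,262). Next I move above the bar with the fingers partly open.

carry_out(commands=[-0.018,-0.258,0,0,0,-0.042,-0.3,-0.018,-0.258,0,0,0,-0.042,-0.3,-0.018,-0.258,0,0,0,-0.042,-0.3,-0.018,-0.258,0,0,0,-0.042,-0.3], grip_force=60)

```text
time_s: 7.38
tool_pos: [0.481, 0.0785, 0.2488]
tool_rot: [2.29, 2.15, 0.001]
ft_force: [0.3, 0.2, -0.5]
finger_gap: 0.35
grasp_force: 0.0
```

```bash
sed -i 's/W=cloud("wrist",d)/W=cloud("wrist",d)/' w.py; sed -i 's/^goto.*/goto([.48,.0786,.088],-3.6)/' w.py; python3 w.py g; python3 f.py
```

```text
t 7.38 tcp [0.481  0.0785 0.2488] yhead -3.6 gap 0.35 q [ 0.52  0.04 -0.77  1.79  0.03  1.33 -0.33] F [ 0.3  0.2 -0.5]
shares [ 0.    -0.004  0.536] [ 0. -0. -0.]
wing top 968 [508.1  83.7] [ 45.2 110.5] 82.3 [0.1347 0.1517 0.2815]
bar 3687 [494.5  80.7] [169.5  41.6] 86.0 [0.1094 0.1129 0.1144] [[468.0, -2.0], [509.0, -5.0], [521.0, 164.0], [480.0, 167.0]]
wing [556.9  77.2] [45.3 12. ] 82.3 [0.5564 0.078  0.1519] ang 82.1
bar x at y=.0786 0.4791 yaw -3.84 ztop [0.1126 0.1139] [0.4735 0.4849]
```

View pics/g.png

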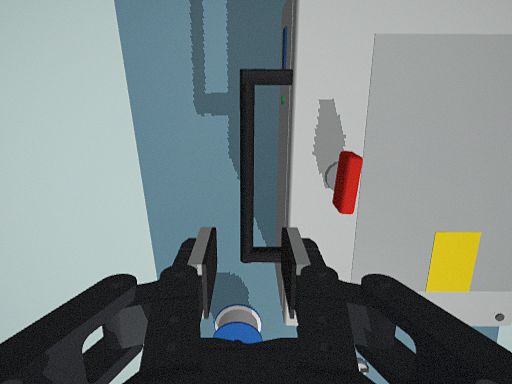

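Bar at column 247, centred between the pads (columns 205 and 297), and the rear finger clears the lid's edge. I can go straight down.

carry_out(commands=[0,-0.006,0.2,0,0,0,-0.3,0,-0.006,0.4,0,0,0,-0.3,0,-0.006,0.536,0,0,0,-0.3,0,-0.006,0.536,0,0,0,-0.3])

```text
time_s: 7.92
tool_pos: [0.4767, 0.079, 0.0852]
tool_rot: [-2.285, -2.148, 0.006]
ft_force: [-1.2, -0.1, 0.9]
finger_gap: 0.352
grasp_force: 0.0
```

carry_out(commands=[0,0,0,0,0,0,-0.3,0,0,0,0,0,0,-1,0,0,0,0,0,0,-1,0,0,0,0,0,0,-1])

```text
time_s: 8.43
tool_pos: [0.4795, 0.0793, 0.0898]
tool_rot: [2.288, 2.15, 0.003]
ft_force: [-3.0, 0.3, 7.6]
finger_gap: 0.115
grasp_force: 58.5
```

```bash
cat > arc.py <<'E'
from h import *
import sys
# arc table: shares (tool x,y,z) from the current pose (lid angle th0) to lid angles
th0=float(sys.argv[1]);goto([.4795,.0786,.088],-3.6);s=env.read_state();print(s["grasp_force"])
R=Ro.from_rotvec(s["tool_rot"]);f=lambda t:.2563*np.array([-np.cos(t+.0468)*.998,np.cos(t+.0468)*.0646,np.sin(t+.0468)])
for t in map(float,sys.argv[2:]): print(t,np.round(R.inv().apply(f(t)-f(th0))/.3,3))
E
python3 arc.py 0 .06 .12 .18 .24 .3 .36 .42 .48 .54 .6 .66 .72 .78 .85
```

```text
t 8.43 tcp [0.4795 0.0793 0.0898] yhead -3.6 gap 0.115 q [ 0.46  0.21 -0.78  1.99  0.17  1.01 -0.46] F [-3.   0.3  7.6]
shares [-0.002  0.     0.006] [0.001 0.    0.   ]
58.47052216529846
0.06 [-0.     0.004 -0.051]
0.12 [-0.     0.011 -0.102]
0.18 [-0.     0.021 -0.152]
0.24 [-0.     0.034 -0.202]
0.3 [-0.     0.051 -0.25 ]
0.36 [-0.     0.07  -0.298]
0.42 [-0.     0.091 -0.344]
0.48 [-0.     0.116 -0.389]
0.54 [-0.     0.143 -0.433]
0.6 [-0.     0.173 -0.474]
0.66 [-0.001  0.205 -0.514]
0.72 [-0.001  0.24  -0.552]
0.78 [-0.001  0.276 -0.588]
0.85 [-0.001  0.322 -0.627]
```

carry_out(commands=[0,0.002,-0.025,0,0,0,-1,0,0.008,-0.08,0,0,0,-1,0,0.016,-0.13,0,0,0,-1,0,0.028,-0.18,0,0,0,-1,0,0.042,-0.226,0,0,0,-1])

```text
time_s: 9.05
tool_pos: [0.4911, 0.0785, 0.1567]
tool_rot: [-2.289, -2.152, 0.0]
ft_force: [6.6, 3.3, -4.7]
finger_gap: 0.113
grasp_force: 58.8
```

```bash
python3 arc.py .27 .33 .39 .45 .51 .57
```

```text
t 9.05 tcp [0.4911 0.0785 0.1567] yhead -3.5 gap 0.113 q [ 0.49  0.15 -0.78  1.89  0.11  1.15 -0.4 ] F [ 6.6  3.3 -4.7]
shares [-0.002 -0.039  0.229] [-0. -0.  0.]
58.79710078239441
0.33 [-0.     0.017 -0.048]
0.39 [-0.     0.038 -0.095]
0.45 [-0.     0.061 -0.141]
0.51 [-0.     0.087 -0.185]
0.57 [-0.     0.115 -0.228]
```

carry_out(commands=[0,0.018,-0.048,0,0,0,-1,0,0.039,-0.095,0,0,0,-1,0,0.062,-0.141,0,0,0,-1,0,0.088,-0.185,0,0,0,-1,0,0.117,-0.228,0,0,0,-1])

```text
time_s: 9.68
tool_pos: [0.5232, 0.0763, 0.2244]
tool_rot: [-2.285, -2.15, 0.01]
ft_force: [-16.0, 1.8, 6.4]
finger_gap: 0.113
grasp_force: 58.8
```

```bash
python3 arc.py .57 .62 .67 .72 .77 .81 .85 .87
```

```text
t 9.68 tcp [0.5232 0.0763 0.2244] yhead -3.5 gap 0.113 q [ 0.48  0.17 -0.78  1.73  0.12  1.3  -0.39] F [-16.    1.8   6.4]
shares [-0.001 -0.142  0.456] [-0.004  0.001  0.001]
58.76972258090973
0.62 [-0.     0.025 -0.034]
0.67 [-0.     0.052 -0.067]
0.72 [-0.     0.081 -0.099]
0.77 [-0.001  0.111 -0.129]
0.81 [-0.001  0.136 -0.153]
0.85 [-0.001  0.162 -0.175]
0.87 [-0.001  0.176 -0.185]
```

carry_out(commands=[0,0.018,-0.034,0,0,0,-1,0,0.045,-0.067,0,0,0,-1,0,0.074,-0.099,0,0,0,-1,0,0.104,-0.129,0,0,0,-1,0,0.104,-0.129,0,0,0,-1])

```text
time_s: 10.3
tool_pos: [0.5558, 0.0741, 0.2646]
tool_rot: [-2.288, -2.151, 0.005]
ft_force: [-15.8, -0.1, 13.6]
finger_gap: 0.111
grasp_force: 59.3
```

```bash
python3 - <<'E'
from h import *
s=env.read_state();print(s["tool_pos"],s["ft_force"],s["grasp_force"])
d=np.array(s["tool_pos"])-[.7355,.0621,.095-.019];x=d@[.998,-.0646,0];print("th from tcp",np.arctan2(d[2],-x)-.0468,"r",np.hypot(x,d[2]))
p,dd=env.camera("side");cv2.imwrite("pics/k.png",cv2.resize(p[60:280,100:380],(800,600))[...,::-1])
E
```

```text
[0.5558352  0.07414547 0.26464012] [-15.75225419  -0.14289104  13.59610235] 59.33055639266968
th from tcp 0.7617997541109464 r 0.26079724049206204
```

View pics/k.png

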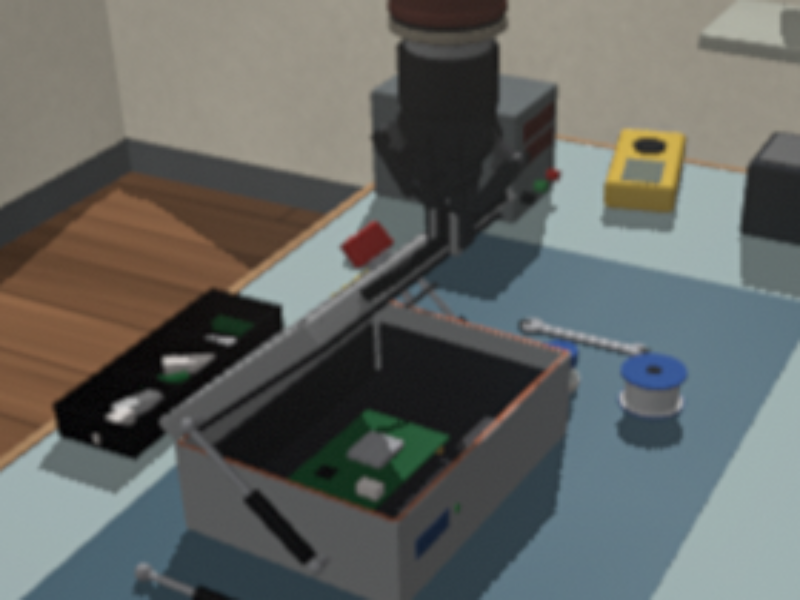

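The lid stands about 44° open with the handle gripped at (440,240), and the loose things are in place. I'll take it past balance and hold.

carry_out(commands=[0,0.02,-0.025,0,0,0,-1,0,0.04,-0.045,0,0,0,-1,0,0.06,-0.062,0,0,0,-1,0,0.06,-0.062,0,0,0,-1,0,0.06,-0.062,0,0,0,-1])

```text
time_s: 10.98
tool_pos: [0.5751, 0.0728, 0.2825]
tool_rot: [-2.289, -2.151, 0.001]
ft_force: [-7.8, 1.3, 7.9]
finger_gap: 0.113
grasp_force: 59.1
```

carry_out(commands=[0,0,0,0,0,0,-1,0,0,0,0,0,0,-1,0,0,0,0,0,0,-1])

```text
time_s: 11.35
tool_pos: [0.575, 0.0728, 0.2825]
tool_rot: [2.289, 2.151, -0.001]
ft_force: [-7.0, -0.3, 8.5]
finger_gap: 0.112
grasp_force: 59.0
```

```bash
cat > th.py <<'E'
from h import *
s=env.read_state();print(s["tool_pos"].round(4),s["ft_force"].round(1),s["grasp_force"])
d=np.array(s["tool_pos"])-[.7355,.0621,.095-.019];x=d@[.998,-.0646,0];print("th from tcp",np.arctan2(d[2],-x)-.0468,"r",np.hypot(x,d[2]))
# lid angle from the lid's own upper surface in the side view
p,dd=env.camera("side");W=cloud("side",dd);X=(W-[.7355,.0621,.095])@np.array([[.998,-.0646,0],[.0646,.998,0],[0,0,1]]).T
t=np.arctan2(X[...,2],-X[...,0]);k=(dd>0)&(abs(X[...,1])<.14)&(X[...,1]>.04)&(np.hypot(X[...,0],X[...,2])<.22)&(np.hypot(X[...,0],X[...,2])>.05)&(t>.5)&(t<1.4)&(p.min(-1)>90)
q=X[k]
for _ in range(4):
    f=np.polyfit(-q[:,0],q[:,2],1);r=q[:,2]-np.polyval(f,-q[:,0]);q=q[abs(r)<.006]
print("lid plane",len(q),np.arctan(f[0]),"offset",f[1]*np.cos(np.arctan(f[0])))
E
python3 th.py; python3 arc.py .86 .81 .78 .75 .72 .69
```

```text
[0.575  0.0728 0.2825] [-7.  -0.3  8.5] 59.044800996780396
th from tcp 0.8622894630593864 r 0.26175739327945685
lid plane 74 -0.6510784227751002 offset 0.21884254500486747
t 11.4 tcp [0.575  0.0728 0.2825] yhead -3.6 gap 0.112 q [ 0.44  0.25 -0.77  1.53  0.17  1.43 -0.4 ] F [-6.8  0.7  7.7]
shares [-0.    -0.319  0.649] [-0.  0.  0.]
59.044893980026245
0.81 [ 0.    -0.033  0.027]
0.78 [ 0.    -0.052  0.044]
0.75 [ 0.    -0.071  0.062]
0.72 [ 0.    -0.089  0.08 ]
0.69 [ 0.    -0.106  0.099]
```

```bash
cat > th2.py <<'E'
from h import *
p,dd=env.camera("scene");W=cloud("scene",dd);X=(W-[.7355,.0621,.095])@np.array([[.998,-.0646,0],[.0646,.998,0],[0,0,1]]).T
k=(dd>0)&(abs(X[...,1])<.13)&(abs(X[...,1])>.06)&(X[...,0]<0)&(X[...,0]>-.2)&(X[...,2]>.03)&(X[...,2]<.22)
q=X[k]
for _ in range(6):
    f=np.polyfit(-q[:,0],q[:,2],1);r=q[:,2]-np.polyval(f,-q[:,0]);q=q[abs(r)<max(.004,2*np.median(abs(r)))]
a=np.arctan(f[0]);print("lid plane",len(q),a,"offset",f[1]*np.cos(a))
E
python3 th2.py
```

```text
lid plane 4227 0.8380902922564825 offset 0.023204350451650216
```

Lid plane angle from the scene camera is 0.838 rad, past balance and held. I'll ease back to about 0.69.

carry_out(commands=[0,-0.02,0.016,0,0,0,-1,0,-0.045,0.038,0,0,0,-1,0,-0.072,0.063,0,0,0,-1,0,-0.095,0.086,0,0,0,-1,0,-0.095,0.086,0,0,0,-1])

```text
time_s: 12.08
tool_pos: [0.5469, 0.0747, 0.2557]
tool_rot: [2.289, 2.151, 0.0]
ft_force: [-1.6, 2.0, 1.5]
finger_gap: 0.113
grasp_force: 59.4
```

carry_out(commands=[0,0,0,0,0,0,-1,0,0,0,0,0,0,-1,0,0,0,0,0,0,-1,0,0,0,0,0,0,-1])

```text
time_s: 12.58
tool_pos: [0.5468, 0.0748, 0.2556]
tool_rot: [-2.289, -2.151, 0.0]
ft_force: [-2.8, 0.6, 4.0]
finger_gap: 0.116
grasp_force: 59.6
```

```bash
python3 th.py|head -2; python3 th2.py
```

```text
[0.5468 0.0748 0.2556] [-2.8  0.6  4. ] 59.64155316352844
th from tcp 0.7127800460166878 r 0.2608445069536158
lid plane 4419 0.686600978727565 offset 0.023258384658682567
```

```bash
python3 -c "
from station import env
print(env.job_done())"
```

```text
the job is handed in; nothing more can be done
None
```

The job is handed in, with no verdict returned. I turned the wing nut to about 1.50 rad, raised the lid to about 0.84 rad and eased it back, and the gripper now holds it still by the handle at about 0.69 rad. No loose thing looked moved in the pictures, though I didn't measure them again at the end.

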